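# Nest two steel forming blocks in their keyed die tray

## Robot

A 6-joint arm with a two-finger parallel gripper is mounted at the origin on a cart in front of the work surface, level with it; the furniture and walls round the work are solid. World frame = base frame: x ahead of the robot, y to its left, z up, the work surface at z = 0. Lengths are in mm, angles in rad, forces in N, time in s.
With the tool pointing down it reaches from about 300 to 775 mm from the base axis. Payload 14.6 kg.
Tool frame: the origin (TCP) lies midway between the tips of the shut fingers; the grasp point (between the pads) lies behind it (manip.grip_depth is the z of the grasp point in the tool frame, in mm); z points along the fingers, y is the line along which they close (so a half turn about z gives the same grasp; the last joint's range is limited). The gripper opens to 94 mm and grips with 3 to 60 N. Pads are 16 mm wide; open, the fingers measure 119 mm over their backs; the gripper's body (75 mm by 177 mm) begins 78 mm behind the grasp point.
Start: joints at [1.215, 0.3, 1.521, -0, 1.321, -0.067], TCP at [156.639, 527.213, 205.446] pointing down, gripper open.
Joint ranges: [-3.03, 3.03], [-0.79, 2.21], [0.23, 2.52], [-1.04, 4.18], [0, 3.07], [-2.55, 2.55]. Speed limits (rad/s): [2.22, 2.22, 2.57, 3.14, 3.14, 3.14].

## Interface

Orientations are given as [roll, pitch, yaw] about the fixed x, y, z axes, in that order (R = Rz(yaw) Ry(pitch) Rx(roll)).
In Python, from cell import manip gives the robot as it stands.
- The arm moves only by the shell command python3 nudge.py 'ROWS' [OPENING] [FORCE]. ROWS is one flat JSON list of numbers that holds 1 to 5 rows one after another, with no inner brackets; each row has 6 numbers: dx, dy, dz in units of 20 mm, then a rotation vector rx, ry, rz in units of 0.05 rad; each row is the pose to reach, as a shift and turn from the pose commanded when the command began, along the tool's axes at that moment; what a row does not reach only later rows make up. A row lasts 1/10 s, in which the tool goes at most 50 mm and 0.15 rad, less where a joint would pass 70% of its speed; a pose out of reach is approached as far as the arm can. OPENING is the finger opening in mm, set as the command begins (- or left out keeps the last). The fingers move at their own pace and stop on an object; FORCE is the grip in N (left out, the last holds). Time passes only in rows, so rows that do not move let the fingers close. It prints the time, the measured TCP pose, the force, the opening and the grip force at its end. Input that does not fit is refused with a message, and nothing moves.
- manip.read_state(): the state, without advancing time (a new reading comes with each control period).
- manip.camera(name): name is "scene" or "top"; returns (picture, depth): 420x560x3 uint8, red, green, blue; 420x560 float32, mm along the optical axis (not along the pixel's ray), 0 where there is no reading.
- manip.camera_info(name): a dict with "K" (3x3 intrinsics, pixels), "dist" ([k1, k2, p1, p2, k3] as OpenCV has them; the pictures are not rectified), "rvec" (rotation vector, rad) and "tvec" (3), from world to camera coordinates, as OpenCV has them. Camera axes: x right, y down, z forward; pixel columns grow to the right and rows downward; lengths in mm; the calibration is good to about 2 mm. A picture is of the moment at which its call begins. camera_info takes no time and is no camera call.
- manip.sign_off(): hands the job in; it is judged then, once.
The state is a dict: "clock": time; "joints": joint angles; "qd": joint speeds; "effort": joint torques, N m; "eef_pos": TCP position; "eef_rot": TCP orientation; "wrist_force": force on the tool from outside, world axes, zero at the start; "moment": the same for the moment, N m; "finger_gap": finger opening in mm; "finger_force": force on a finger pad.
Only numpy, scipy, OpenCV 4.12 (cv2) and the standard library are available. Lean on these libraries where they do the work, as an engineer would, in place of code of your own. Each camera call takes 0.05 s, during which the arm holds its last target. There are 200 camera calls.

## Task

Put the two loose steel forming blocks away in the brown wooden die tray on the bench. They fit together round the tray's fixed dark corner block in only one arrangement: both must end up let go of, lying flat and fully down on the tray floor side by side, interlocked. Leave the loupe, the black pebble and the pliers where they are.

Things in the scene. Friction and masses are not known exactly. Their poses are not given: they have to be found in the camera images.
- die_tray: Square brown wooden tray, 118 x 118 mm, fixed on the bench. Origin: centre of underside, z up. Floor 6 mm, walls 10 mm thick, 19 mm high from the bench, rim edges chamfered 3 mm. Hollow 97.8 mm square, 3 x 3 cells of 32 mm; corner cell at x = -32, y = +32 mm holds a fixed dark wood block, wall-high, with brass pins. The two steel blocks fill the other 8, with 1.8 mm gaps; either may go in first.
- z_block: Loose S-shaped steel block, 18 mm thick, 62 x 94 mm, 0.25 kg, edges chamfered 3 mm. Origin: centre of underside, z up. Its 32 mm cells: (16, 32), (16, 0), (-16, 0), (-16, -32) mm; same after half a turn. Over the origin stands a dark grip rib: 40 mm along block x, 12 mm thick in y, top 44 mm above the underside. Lies flat on the bench at the start, within 1.5 rad of its yaw in the tray.
- l_block: Loose L-shaped steel block, 18 mm thick, 62 x 94 mm, 0.25 kg, edges chamfered 3 mm. Origin: underside, middle of the long bar, z up. Its 32 mm cells: (0, 32), (0, 0), (0, -32), (-32, -32) mm. Over the origin stands a dark grip rib: 24 mm along block x, 12 mm thick in y, top 44 mm above the underside. Lies flat on the bench at the start, within 1.5 rad of its yaw in the tray.
- z_seat (a point): Point on the tray floor at tray x = -16, y = 0 mm, 6 mm above the bench, where the origin of the S-shaped block belongs; its x, y axes are the tray's. The block is then parallel to them (same yaw, or half a turn from it).
- l_seat (a point): Point on the tray floor at tray x = +32, y = 0 mm, 6 mm above the bench, where the origin of the L-shaped block belongs; its x, y axes are the tray's. The block then has the same yaw as the tray.
- loupe: Bystander: small black eye loupe, 33 x 50 x 17 mm, loose; origin at the centre of its underside.
- black_pebble: Bystander: rough black pebble, 31 x 52 x 24 mm, loose; origin at the centre of its underside.
- pliers_flat: Bystander: flat-nose pliers with red handles, 53 x 136 x 12 mm, lying loose; origin at the centre of its underside.

How it is judged (in metres and radians):
At the end, for the whole second after the job is handed in: Both steel blocks lie in the tray in the one arrangement that fits: each origin within 6 mm in tray x and y of its place and no more than 2.5 mm above the tray floor, turned within 0.12 rad of the tray's lines, tilted less than 0.05 rad, at rest (x of z_block in the frame of die_tray between -0.022 and -0.01 m and y of z_block in the frame of die_tray between -0.006 and 0.006 m and z of z_block in the frame of die_tray between 0.003 and 0.0085 m and angle between the x axis of each of z_block, l_block and the x axis of die_tray, either way round below 0.12 rad and angle between each of z_block, l_block's own z axis and vertical below 0.05 rad and linear speed of each of z_block, l_block below 0.02 m/s and x of l_block in the frame of die_tray between 0.026 and 0.038 m and y of l_block in the frame of die_tray between -0.006 and 0.006 m and z of l_block in the frame of die_tray between 0.003 and 0.0085 m); the robot touches nothing.
It fails at once if the loupe, the black pebble or the pliers were shifted by more than 30 mm (distance of any of loupe, black_pebble, pliers_flat from where it was at the start of the episode above 0.03 m).
It also fails if it takes over 58 s, if anything falls off the work surface, if the arm or the gripper's body presses on something with over 40 N, if the wrist force passes 120 N, or if a joint passes its speed limit or range.

## Working session

There is one attempt and no reset: what is moved stays moved. The work goes in short steps, Python scripts to look and compute and a shell command to move; the robot and the scene stay as the last step left them, time stands still between calls to the robot, and variables do not carry over. Pictures are saved under pics/ and viewed, at most 10 in all, crops included, and the job is handed in when it is done.

```bash
ls; mkdir -p pics
python3 - <<'E'
from cell import manip
import cv2,numpy as np
for n in("scene","top"):
    p,d=manip.camera(n); cv2.imwrite(f"pics/{n}0.png",p[:,:,::-1]); np.save(f"pics/{n}0.npy",d)
    i=manip.camera_info(n); print(n,i, (d>0).mean())
print(manip.read_state(), manip.grip_depth)
E
```

```text
cell.py
nudge.py
pics
scene {'K': array([[395.8176935 ,   0.        , 278.15739807],
       [  0.        , 395.8176935 , 209.42746923],
       [  0.        ,   0.        ,   1.        ]]), 'dist': array([-0.0167297,  0.       ,  0.       ,  0.       ,  0.       ]), 'rvec': array([ 2.17604287, -0.67035038,  0.29969271]), 'tvec': array([-524.83341055,  209.31827899, 1174.04798517])} 0.9960501700680272
top {'K': array([[497.98842569,   0.        , 283.62826503],
       [  0.        , 497.98842569, 213.8815629 ],
       [  0.        ,   0.        ,   1.        ]]), 'dist': array([-0.18530416,  0.        ,  0.        ,  0.        ,  0.        ]), 'rvec': array([ 2.18766316, -2.1347654 ,  0.13645467]), 'tvec': array([ -78.10294149,  576.38827219, 1438.52602697])} 0.9959013605442177
{'clock': 0.1, 'joints': array([ 1.21539902e+00,  3.00414779e-01,  1.52146419e+00,  2.30855177e-05,
        1.32068488e+00, -6.65983190e-02]), 'qd': array([-0.00091452, -0.00012404, -0.00068083, -0.00038122, -0.00055829,
        0.00026896]), 'effort': array([ 4.91677529e-04, -5.32647228e+01, -3.53277218e+01,  7.09792553e-02,
        2.34451942e-02, -7.32578951e-05]), 'eef_pos': array([156.5639937 , 527.02777988, 204.96666606]), 'eef_rot': array([-3.14062509e+00, -8.69445601e-05,  2.85278790e+00]), 'wrist_force': array([-0.30339414,  0.72367546,  0.78412517]), 'moment': array([ 0.0131712 , -0.02496013,  0.01569785]), 'finger_force': 0.0, 'finger_gap': 94.2091590325572} -18.8
```

View pics/scene0.png

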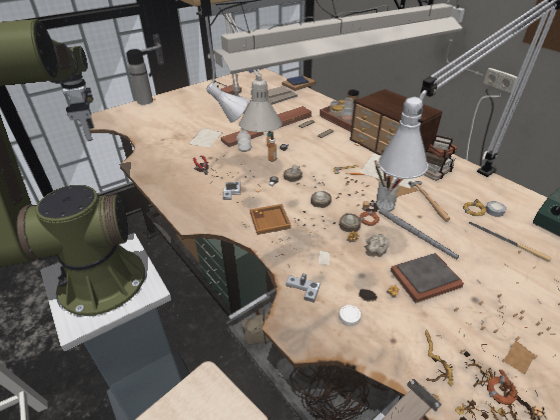

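View pics/top0.png

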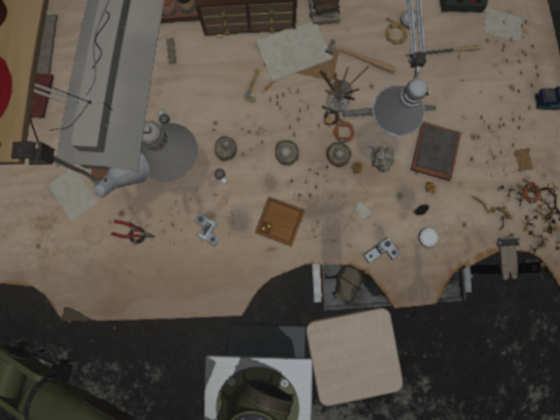

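The scene view shows the tray at about (270,219), one block at (232,189) and one at (303,287). In the top view they are at (280,221), (207,229) and (382,249). I'll enlarge these.

Run:
```python
import cv2,numpy as np
def comp(n,boxes,s,out):
    im=cv2.imread(f"pics/{n}0.png"); t=[]
    for (u,v,w,h) in boxes:
        c=cv2.resize(im[v:v+h,u:u+w],None,fx=s,fy=s,interpolation=cv2.INTER_CUBIC)
        for k in range(0,w,10): cv2.line(c,(k*s,0),(k*s,6),(0,255,0),1); cv2.putText(c,str(u+k),(k*s,16),0,.35,(0,255,0),1)
        for k in range(0,h,10): cv2.line(c,(0,k*s),(6,k*s),(0,255,0),1); cv2.putText(c,str(v+k),(8,k*s+4),0,.35,(0,255,0),1)
        t.append(c)
    cv2.imwrite(out,np.hstack(t))
comp("top",[(250,190,60,60)],10,"pics/c_tray.png")
comp("top",[(190,208,38,44),(360,228,42,44)],10,"pics/c_blk.png")
comp("scene",[(217,175,32,28),(280,268,46,36)],10,"pics/c_sblk.png")
```

```text
Traceback (most recent call last):
ValueError: all the input array dimensions except for the concatenation axis must match exactly, but along dimension 0, the array at index 0 has size 280 and the array at index 1 has size 360
```

View pics/c_tray.png

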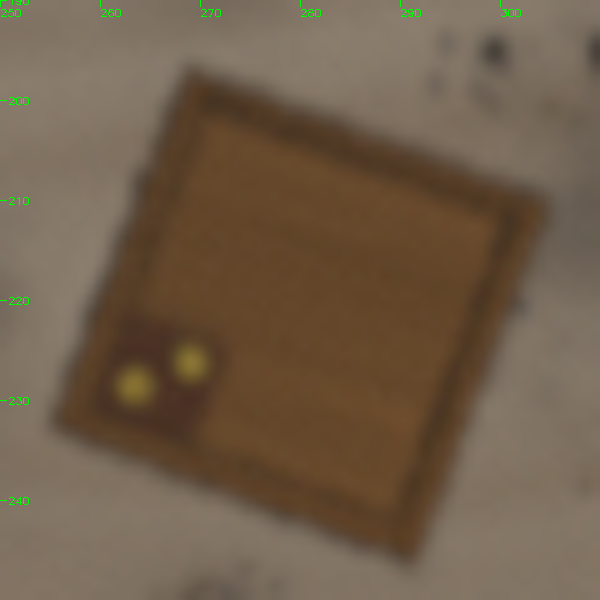

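View pics/c_blk.png

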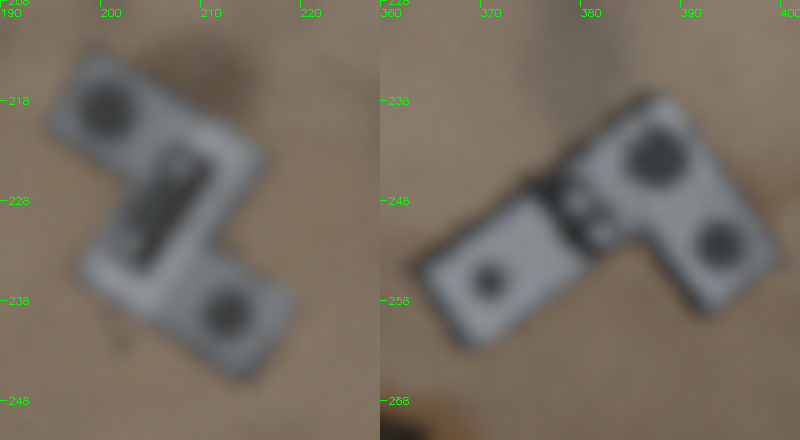

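Top view: the S block's rib centre is at about (207,229) and its outer corners at (199,212.5), (216,223.5), (219,238.5), (214,245.5). The L block's bar runs from (369,258) to (388,241), with its foot at (393,254). The tray's dark corner with the pins is lower left, at (265.5,227). Next, the scene crops.

Run:
```python
import cv2,numpy as np
im=cv2.imread("pics/scene0.png"); t=[]
def crop(u,v,w,h,s=8):
    c=cv2.resize(im[v:v+h,u:u+w],None,fx=s,fy=s,interpolation=cv2.INTER_CUBIC)
    for k in range(0,w,10): cv2.line(c,(k*s+s//2,0),(k*s+s//2,6),(0,255,0),1); cv2.putText(c,str(u+k),(k*s,16),0,.35,(0,255,0),1)
    for k in range(0,h,10): cv2.line(c,(0,k*s+s//2),(6,k*s+s//2),(0,255,0),1); cv2.putText(c,str(v+k),(8,k*s+8),0,.35,(0,255,0),1)
    return c
a=np.vstack([crop(216,174,46,32),crop(280,268,46,40)])
b=crop(244,198,52,44); b=cv2.copyMakeBorder(b,0,a.shape[0]-b.shape[0],0,0,0)
cv2.imwrite("pics/c_s.png",np.hstack([a,b]))
```

```text
(no output)
```

View pics/c_s.png

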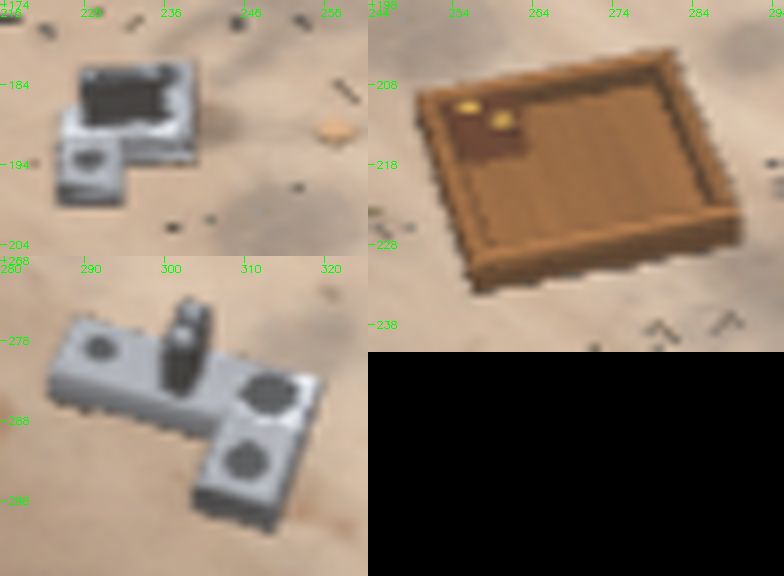

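The scene crops show the S block's rib at about (232,187), top at (232,183). The L block's corners are at (290,276), (319,283), (313,302), and its rib top is at (303,274). Tray corners are at (250,209), (282,205), (289,226), (258,233). I'll fit silhouettes in both views for x, y, yaw and z.

```bash
cat > fit.py <<'E'
import cv2,numpy as np
from scipy.optimize import minimize
from cell import manip
S=8
INFO={n:manip.camera_info(n) for n in("scene","top")}
def box(x0,x1,y0,y1,z0,z1,c=3):
    P=[]
    for x in(0,1):
        for y in(0,1):
            X=(x0,x1)[x];Y=(y0,y1)[y];sx=1-2*x;sy=1-2*y
            P+=[(X,Y,z0),(X,Y,z1-c),(X+sx*c,Y+sy*c,z1)]
    return np.array(P,float)
Z=[box(1,31,-15,47,0,18),box(-31,31,-15,15,0,18),box(-31,-1,-47,15,0,18),box(-20,20,-6,6,18,44,1)]
L=[box(-15,15,-47,47,0,18),box(-47,15,-47,-17,0,18),box(-12,12,-6,6,18,44,1)]
T=[box(-59,59,-59,59,0,19)]
def proj(n,p):
    i=INFO[n]; return cv2.projectPoints(np.asarray(p,float),i["rvec"],i["tvec"],i["K"],i["dist"])[0][:,0]
def world(P,q):
    c,s=np.cos(q[2]),np.sin(q[2]); return P@np.array([[c,s,0],[-s,c,0],[0,0,1]])+[q[0],q[1],q[3]]
def render(n,model,q,roi):
    u,v,w,h=roi; m=np.zeros((h*S,w*S),np.uint8)
    for b in model:
        uv=(proj(n,world(b,q))-[u,v]+.5)*S-.5
        cv2.fillConvexPoly(m,np.round(cv2.convexHull(uv.astype(np.float32))[:,0]*16).astype(np.int32),1,shift=4)
    return m
def mask(im,roi,kind):
    u,v,w,h=roi; c=cv2.resize(im[v:v+h,u:u+w],None,fx=S,fy=S,interpolation=cv2.INTER_CUBIC).astype(float)
    b,r=c[...,0],c[...,2]
    f=(r-b)/(r+b+1)            # colourfulness: low for steel, high for brown tray
    bg=np.median(np.r_[f[:S].ravel(),f[-S:].ravel(),f[:,:S].ravel(),f[:,-S:].ravel()])
    if kind=="steel": t=bg*.55; m=f<t
    else:
        H,W=f.shape; fg=np.median(f[H//3:2*H//3,W//3:2*W//3]); m=f>(bg+fg)/2
    n,l,st,_=cv2.connectedComponentsWithStats(m.astype(np.uint8))
    k=1+np.argmax(st[1:,4]); m=(l==k).astype(np.uint8)
    return cv2.morphologyEx(m,cv2.MORPH_CLOSE,np.ones((25,25)))
def fit(ims,model,rois,kind,q0,cams=("scene","top"),zfix=None):
    M={n:mask(ims[n],rois[n],kind) for n in cams}
    def cost(p):
        q=list(p)+([zfix] if zfix is not None else [])
        return sum((M[n]!=render(n,model,q,rois[n])).sum()/M[n].sum() for n in cams)
    best=None
    x=np.array(q0[:3] if zfix is not None else q0,float)
    for s in(8,3,1):
        d=np.diag([s,s,s*.02]+([] if zfix is not None else [s]))
        r=minimize(cost,x,method="Nelder-Mead",options=dict(initial_simplex=np.vstack([x]+[x+a for a in d]),xatol=.005,fatol=1e-5)); x=r.x
    return x,r.fun,M
def ground(n,uv,z):
    i=INFO[n];R=cv2.Rodrigues(i["rvec"])[0];u=cv2.undistortPoints(np.array([[uv]],float),i["K"],i["dist"])[0,0]
    C=-R.T@i["tvec"];d=R.T@np.array([u[0],u[1],1]);return C+d*(z-C[2])/d[2]
E
python3 - <<'E'
from fit import *
ims={n:cv2.imread(f"pics/{n}0.png") for n in("scene","top")}
g=lambda a,z:ground("top",a,z)
zc=g((207,229),44); lc=g((379.5,249),44); tc=g((280,221),19)
print(zc,lc,tc, [ground("top",(265.5,227),19)-tc])
rois={"z":dict(top=(188,205,40,48),scene=(218,176,28,30)),"l":dict(top=(357,229,48,40),scene=(280,268,46,40)),"t":dict(top=(248,189,64,64),scene=(244,198,52,44))}
ov=[]
for k,m,kind,c in(("t",T,"wood",tc),("z",Z,"steel",zc),("l",L,"steel",lc)):
    for a in np.arange(-3,3.2,.5 if k!="t" else 9):
        pass
    best=None
    for a in (np.arange(-3,3.1,.5) if k!="t" else [.35]):
        M={n:mask(ims[n],rois[k][n],kind) for n in rois[k]}
        cst=sum((M[n]!=render(n,m,[c[0],c[1],a,0],rois[k][n])).sum()/M[n].sum() for n in M)
        if best is None or cst<best[0]: best=(cst,a)
    for cams,zf in((("scene","top"),None),(("scene","top"),0),(("top",),0),(("scene",),0)):
        x,f,M=fit(ims,m,rois[k],kind,[c[0],c[1],best[1],0],cams,zf); print(k,cams,zf,np.round(x,3),round(f,4))
E
```

```text
[526.66668405 160.28103324  44.        ] [ 479.97906581 -348.53496236   44.        ] [558.41064043 -53.71519053  19.        ] [array([-19.07008805,  42.79002517,   0.        ])]
t ('scene', 'top') None [ 5.61914e+02 -5.17330e+01 -3.39000e-01 -7.00000e+00] 0.1483
t ('scene', 'top') 0 [ 5.59945e+02 -5.51590e+01 -3.36000e-01] 0.1698
t ('top',) 0 [ 5.59906e+02 -5.22240e+01 -3.21000e-01] 0.0956
t ('scene',) 0 [ 5.58453e+02 -5.60040e+01 -3.66000e-01] 0.0719
z ('scene', 'top') None [530.496 167.407  -0.533  -4.263] 0.1133
z ('scene', 'top') 0 [530.223 165.981  -0.532] 0.1637
z ('top',) 0 [529.88  166.701  -0.531] 0.0491
z ('scene',) 0 [ 5.28690e+02  1.62871e+02 -5.23000e-01] 0.0648
l ('scene', 'top') None [ 480.293 -353.104    0.639   -2.32 ] 0.1211
l ('scene', 'top') 0 [ 479.632 -353.422    0.643] 0.1426
l ('top',) 0 [ 480.107 -352.323    0.642] 0.0503
l ('scene',) 0 [ 479.201 -354.643    0.637] 0.0739
```

Run:
```python
from fit import *
for n,roi in(("top",(248,189,64,64)),("scene",(244,198,52,44))):
    im=cv2.imread(f"pics/{n}0.png"); M=mask(im,roi,"wood")
    cv2.imwrite(f"pics/m_{n}.png",M*255)
    c=max(cv2.findContours(M,cv2.RETR_EXTERNAL,cv2.CHAIN_APPROX_NONE)[0],key=len)[:,0]
    for z in (0,19):
        P=np.array([ground(n,((p+.5)/S-.5)+roi[:2],z)[:2] for p in c])
        a=-.335;R=np.array([[np.cos(a),-np.sin(a)],[np.sin(a),np.cos(a)]]);ctr=(P.max(0)+P.min(0))/2
        Q=(P-ctr)@R
        for ax in(0,1):
            for s in(-1,1):
                e=Q[(abs(Q[:,ax]*s-59)<9)&(abs(Q[:,1-ax])<46)]
                for _ in range(4):
                    k=np.polyfit(e[:,1-ax],e[:,ax],1); r=e[:,ax]-np.polyval(k,e[:,1-ax]); e=e[abs(r)<max(.6,1.5*np.median(abs(r)))]
                print(n,z,"side",ax,s,"yaw",round(a+(k[0] if ax==1 else -k[0]),3),"off",round(k[1],2),len(e), "ctr",ctr.round(1), "rms",r.std().round(2))
```

```text
top 0 side 0 -1 yaw -0.337 off -57.14 226 ctr [560.2 -52.9] rms 0.26
top 0 side 0 1 yaw -0.323 off 57.24 221 ctr [560.2 -52.9] rms 0.25
top 0 side 1 -1 yaw -0.334 off -56.87 215 ctr [560.2 -52.9] rms 0.27
top 0 side 1 1 yaw -0.336 off 57.56 215 ctr [560.2 -52.9] rms 0.26
top 19 side 0 -1 yaw -0.336 off -56.42 230 ctr [558.2 -53. ] rms 0.26
top 19 side 0 1 yaw -0.323 off 56.51 224 ctr [558.2 -53. ] rms 0.24
top 19 side 1 -1 yaw -0.334 off -56.15 218 ctr [558.2 -53. ] rms 0.27
top 19 side 1 1 yaw -0.336 off 56.82 219 ctr [558.2 -53. ] rms 0.26
scene 0 side 0 -1 yaw -0.336 off -59.6 129 ctr [563.9 -48. ] rms 0.27
scene 0 side 0 1 yaw -0.322 off 59.16 111 ctr [563.9 -48. ] rms 0.32
scene 0 side 1 -1 yaw -0.335 off -66.71 152 ctr [563.9 -48. ] rms 0.31
scene 0 side 1 1 yaw -0.335 off 66.11 167 ctr [563.9 -48. ] rms 0.29
scene 19 side 0 -1 yaw -0.336 off -58.35 132 ctr [552.3 -66.8] rms 0.27
scene 19 side 0 1 yaw -0.321 off 57.91 115 ctr [552.3 -66.8] rms 0.32
scene 19 side 1 -1 yaw -0.335 off -65.33 160 ctr [552.3 -66.8] rms 0.31
scene 19 side 1 1 yaw -0.334 off 64.71 173 ctr [552.3 -66.8] rms 0.29
```

```bash
cat > go.py <<'E'
import sys,numpy as np
from scipy.spatial.transform import Rotation as R
from cell import manip
s=manip.read_state(); x,y,z,yaw=map(float,sys.argv[1:5])
R0=R.from_euler('xyz',s["eef_rot"]); Rt=R.from_euler('xyz',[np.pi,0,yaw])
d=R0.inv().apply(np.array([x,y,z])-s["eef_pos"]); r=(R0.inv()*Rt).as_rotvec()
print("pos",s["eef_pos"].round(1),"rot",s["eef_rot"].round(3),"F",s["wrist_force"].round(1),"gap",round(s["finger_gap"],1),"t",s["clock"])
print("row",d.round(1),r.round(3))
E
python3 go.py 529.3 164.8 110 2.611
```

```text
pos [156.6 527.  205. ] rot [-3.141 -0.     2.853] F [-0.3  0.7  0.8] gap 94.2 t 0.1
row [-460.5 -241.    95.2] [-0.001  0.     0.242]
```

The rows are not in the units I measure in: shifts go in units of 20 mm and turns go in units of 0.05 rad. I convert before sending: -230 mm is -11.5, -120 mm is -6, 0.12 rad is 2.4.

```bash
python3 nudge.py '[-11.5,-6,2.4,0,0,2.4,-11.5,-6,2.4,0,0,2.4,-11.5,-6,2.4,0,0,2.4,-11.5,-6,2.4,0,0,2.4,-11.5,-6,2.4,0,0,2.4]' 60; python3 nudge.py '[-11.525,-6.05,2.35,0,0,2.4,-11.525,-6.05,2.35,0,0,2.4,-11.525,-6.05,2.35,0,0,2.4,-11.525,-6.05,2.35,0,0,2.4,-11.525,-6.05,2.35,0,0,2.4]'; python3 go.py 529.3 164.8 110 2.611
```

```text
clock: 0.6
eef_pos: [334.2, 354.5, 159.6]
eef_rot: [-3.141, -0.0, 2.733]
wrist_force: [0.9, 0.3, 0.8]
finger_gap: 60.5
finger_force: 0.0
clock: 1.1
eef_pos: [488.5, 162.7, 115.1]
eef_rot: [-3.141, -0.0, 2.613]
wrist_force: [0.6, 1.5, -0.0]
finger_gap: 59.9
finger_force: 0.0
pos [488.5 162.7 115.1] rot [-3.141 -0.     2.613] F [ 0.6  1.5 -0. ] gap 59.9 t 1.1
row [-34.2  22.4   5.1] [-0.    -0.     0.002]
```

To row units: -34 mm is -1.7, 22 mm is 1.1.

```bash
python3 nudge.py '[-1.7,1.1,0.25,0,0,0,-1.7,1.1,0.25,0,0,0,-1.7,1.1,0.25,0,0,0]';python3 go.py 529.3 164.8 110 2.611
```

```text
clock: 1.4
eef_pos: [527.8, 166.2, 109.7]
eef_rot: [-3.14, -0.001, 2.612]
wrist_force: [-0.4, -0.1, 0.5]
finger_gap: 60.0
finger_force: 0.0
pos [527.8 166.2 109.7] rot [-3.140e+00 -1.000e-03  2.612e+00] F [-0.4 -0.1  0.5] gap 60.0 t 1.4
row [-2.  -0.5 -0.3] [-0.001 -0.001  0.001]
```

```bash
python3 nudge.py '[-0.1,-0.025,2,0,0,0,-0.1,-0.025,3.5,0,0,0,-0.1,-0.025,4.3,0,0,0,-0.1,-0.025,4.3,0,0,0,-0.1,-0.025,4.3,0,0,0]'; python3 nudge.py '[0,0,0,0,0,0,0,0,0,0,0,0,0,0,0,0,0,0,0,0,0,0,0,0,0,0,0,0,0,0]' 0 10
```

```text
clock: 1.9
eef_pos: [529.3, 165.6, 25.5]
eef_rot: [3.141, 0.0, 2.614]
wrist_force: [-0.1, -0.2, 0.2]
finger_gap: 60.1
finger_force: 0.0
clock: 2.4
eef_pos: [529.6, 165.0, 24.7]
eef_rot: [3.141, 0.0, 2.613]
wrist_force: [-0.5, -0.0, 0.0]
finger_gap: 23.6
finger_force: 0.0
```

```bash
python3 nudge.py '[0,0,0,0,0,0,0,0,0,0,0,0,0,0,0,0,0,0,0,0,0,0,0,0,0,0,0,0,0,0]' 0 10
python3 - <<'E'
from cell import manip
import cv2
for n in("scene","top"): cv2.imwrite(f"pics/{n}1.png",manip.camera(n)[0][:,:,::-1])
from fit import *
ims={n:cv2.imread(f"pics/{n}1.png") for n in("scene",)}
# S block crop at scene
c=ims["scene"][165:215,205:265]; cv2.imwrite("pics/g1.png",cv2.resize(c,None,fx=10,fy=10,interpolation=cv2.INTER_CUBIC))
E
```

```text
clock: 2.9
eef_pos: [529.6, 165.0, 24.6]
eef_rot: [-3.142, 0.0, 2.613]
wrist_force: [0.4, -0.7, 0.3]
finger_gap: 11.9
finger_force: 10.0
```

View pics/g1.png

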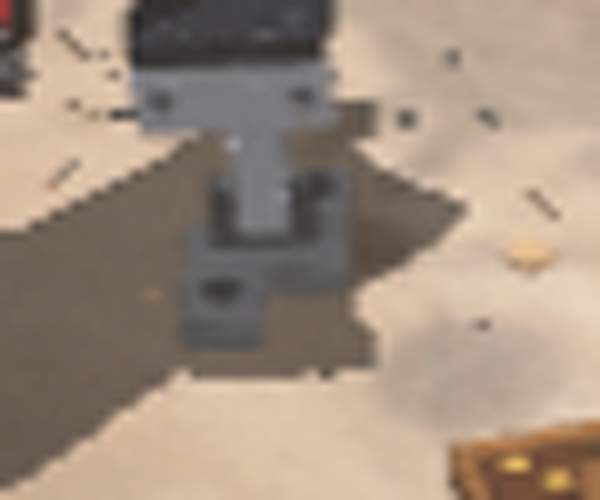

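The fingers have closed on the rib (gap 11.9). The foot corner is still at about (223.0,199.5), the same as before, so the block didn't slide and the mean of the two cameras holds. Lifting and carrying.

To row units: -60 mm is -3, -30 mm is -1.5.

```bash
python3 nudge.py '[0,0,-1.5,0,0,0,0,0,-3,0,0,0,0,0,-3,0,0,0]' 0 30; python3 go.py 544.2 -48.8 85 2.807
```

```text
clock: 3.3
eef_pos: [531.1, 165.4, 87.9]
eef_rot: [3.138, 0.004, 2.613]
wrist_force: [0.1, 0.9, -3.2]
finger_gap: 11.9
finger_force: 30.0
pos [531.1 165.4  87.9] rot [3.138 0.004 2.613] F [ 0.1  0.9 -3.2] gap 11.9 t 3.3
row [-119.4 -178.4    2.7] [ 0.003  0.004 -0.194]
```

To row units: -178 mm is -8.9, -160 mm is -8, -0.194 rad is -3.88.

```bash
python3 nudge.py '[-1.4,-2.05,0,0,0,-1,-2.8,-4.15,0,0,0,-2,-4.2,-6.25,0.05,0,0,-3,-5.35,-8,0.05,0,0,-3.88,-5.95,-8.9,0.05,0,0,-3.88]'; python3 nudge.py '[0,0,0,0,0,0,0,0,0,0,0,0]'; python3 go.py 544.2 -48.8 52 2.807
```

```text
clock: 3.8
eef_pos: [541.7, -51.8, 82.0]
eef_rot: [-3.141, -0.002, 2.806]
wrist_force: [-0.9, 0.2, -2.3]
finger_gap: 11.7
finger_force: 30.0
clock: 4.0
eef_pos: [541.9, -48.6, 82.4]
eef_rot: [-3.141, -0.002, 2.806]
wrist_force: [-0.2, -0.0, -3.1]
finger_gap: 11.3
finger_force: 30.0
pos [541.9 -48.6  82.4] rot [-3.141e+00 -2.000e-03  2.806e+00] F [-0.2 -0.  -3.1] gap 11.3 t 4.0
row [-2.3  0.5 30.4] [-0.    -0.002 -0.001]
```

To row units: 30 mm is 1.5, 20 mm is 1.

```bash
python3 nudge.py '[-0.115,0.025,1,0,0,0,-0.115,0.025,1.5,0,0,0,-0.115,0.025,1.5,0,0,0,-0.115,0.025,1.5,0,0,0]'
python3 - <<'E'
from cell import manip
import cv2
from fit import *
p=manip.camera("scene")[0][:,:,::-1]; cv2.imwrite("pics/scene2.png",p)
s=manip.read_state(); print(s["eef_pos"],s["eef_rot"],s["wrist_force"],s["finger_gap"])
# overlay expected block / tray in scene-camera coordinates
c=cv2.resize(p[190:242,238:300],None,fx=10,fy=10,interpolation=cv2.INTER_CUBIC)
z=s["eef_pos"][2]-24.6; 
def draw(model,q,col):
    for b in model:
        uv=(proj("scene",world(b,q))-[238,190]+.5)*10-.5
        cv2.polylines(c,[cv2.convexHull(uv.astype(np.float32)).astype(np.int32)],True,col,1)
draw(T,[558.4,-56.0,-.335,0],(0,255,0))
q=[s["eef_pos"][0]-.9,s["eef_pos"][1]-2.1,s["eef_rot"][2]-np.pi,z]
draw(Z,q,(0,0,255)); cv2.imwrite("pics/o2.png",c)
E
```

```text
clock: 4.4
eef_pos: [544.8, -48.4, 53.6]
eef_rot: [-3.142, -0.0, 2.808]
wrist_force: [0.4, 0.2, -1.8]
finger_gap: 11.3
finger_force: 30.0
[545.01792971 -48.56986115  53.98977539] [3.14151134e+00 4.27999099e-04 2.80738488e+00] [ 0.16451029 -0.23875912 -2.17442112] 11.599261724301174
```

View pics/o2.png

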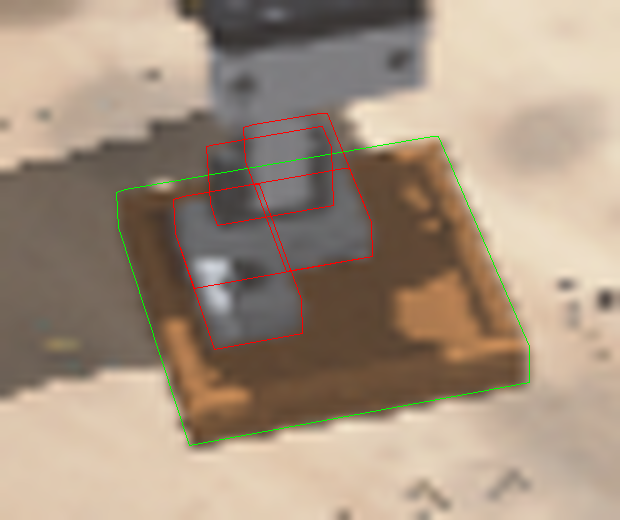

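The overlay shows the held block and tray outlines both within about 1 mm. The block foot is at px (260,222), over its cell. Lowering gently.

To row units: 12 mm is 0.6, 3 mm is 0.15.

```bash
python3 nudge.py '[0.025,-0.01,0.15,0,0,0,0.025,-0.01,0.3,0,0,0,0.025,-0.01,0.45,0,0,0,0.025,-0.01,0.6,0,0,0,0.025,-0.01,0.6,0,0,0]'; python3 nudge.py '[0,0,0.1,0,0,0,0,0,0.2,0,0,0,0,0,0.3,0,0,0,0,0,0.3,0,0,0]'
```

```text
clock: 4.95
eef_pos: [544.0, -49.0, 41.0]
eef_rot: [-3.141, -0.001, 2.807]
wrist_force: [1.2, -1.0, -3.1]
finger_gap: 11.8
finger_force: 30.0
clock: 5.35
eef_pos: [544.1, -49.0, 35.2]
eef_rot: [-3.142, -0.0, 2.807]
wrist_force: [-0.6, 0.6, -3.0]
finger_gap: 11.4
finger_force: 30.0
```

To row units: 5 mm is 0.25, 4 mm is 0.2.

```bash
python3 nudge.py '[0,0,0.1,0,0,0,0,0,0.2,0,0,0,0,0,0.25,0,0,0,0,0,0.25,0,0,0]'
```

```text
clock: 5.75
eef_pos: [544.3, -49.0, 30.6]
eef_rot: [3.142, 0.0, 2.807]
wrist_force: [-0.8, -0.1, -1.5]
finger_gap: 11.9
finger_force: 30.0
```

To row units: -30 mm is -1.5, -75 mm is -3.75.

```bash
python3 nudge.py '[0,0,0,0,0,0,0,0,0,0,0,0,0,0,0,0,0,0,0,0,0,0,0,0]' 40;  python3 nudge.py '[0,0,-1.5,0,0,0,0,0,-3.75,0,0,0,0,0,-3.75,0,0,0]' 60; python3 go.py 479.65 -353.45 110 0.64; python3 go.py 515 -200 110 1.7
```

```text
clock: 6.15
eef_pos: [544.4, -49.0, 30.7]
eef_rot: [3.142, 0.0, 2.807]
wrist_force: [0.3, 0.4, -0.4]
finger_gap: 38.8
finger_force: 0.0
clock: 6.45
eef_pos: [546.7, -49.4, 110.9]
eef_rot: [3.14, 0.008, 2.807]
wrist_force: [0.1, -0.1, -0.6]
finger_gap: 58.8
finger_force: 0.0
pos [546.7 -49.4 110.9] rot [3.14  0.008 2.807] F [ 0.1 -0.1 -0.6] gap 58.8 t 6.45
row [ -36.5 -309.3    0.8] [0.01  0.003 2.167]
pos [546.7 -49.4 110.9] rot [3.14  0.008 2.807] F [ 0.1 -0.1 -0.6] gap 58.8 t 6.45
row [ -19.5 -152.7    0.9] [0.006 0.007 1.107]
```

To row units: -250 mm is -12.5, -240 mm is -12, 0.15 rad is 3.

```bash
python3 nudge.py '[-0.35,-3,0,0,0,3,-0.7,-6,0,0,0,6,-1.05,-9,0,0,0,9,-1.4,-12,0,0,0,12,-1.5,-12.5,0,0,0,15]'; python3 nudge.py '[0,0,0,0,0,3,0,0,0,0,0,6,0,0,0,0,0,9,0,0,0,0,0,12,0,0,0,0,0,15]';  python3 go.py 479.65 -353.45 110 0.64
```

```text
clock: 6.95
eef_pos: [490.0, -295.1, 105.3]
eef_rot: [3.142, 0.0, 2.051]
wrist_force: [1.1, -0.5, 0.0]
finger_gap: 60.1
finger_force: 0.0
clock: 7.45
eef_pos: [490.7, -293.2, 105.1]
eef_rot: [-3.141, -0.0, 1.3]
wrist_force: [0.0, 0.3, 0.2]
finger_gap: 60.1
finger_force: 0.0
pos [ 490.7 -293.2  105.1] rot [-3.141 -0.     1.3  ] F [0.  0.3 0.2] gap 60.1 t 7.45
row [-61.    5.4  -4.9] [-0.    0.    0.66]
```

To row units: -61 mm is -3.05, -30 mm is -1.5, 0.66 rad is 13.2.

```bash
python3 nudge.py '[-1.5,0.15,0,0,0,3,-3.05,0.27,0,0,0,6,-3.05,0.27,0,0,0,9,-3.05,0.27,0,0,0,12,-3.05,0.27,0,0,0,13.2]'; python3 nudge.py '[0,0,0,0,0,0,0,0,0,0,0,0]';  python3 go.py 479.65 -353.45 24 0.64
```

```text
clock: 7.95
eef_pos: [479.9, -353.7, 105.0]
eef_rot: [-3.141, 0.0, 0.641]
wrist_force: [-0.1, 0.5, -0.7]
finger_gap: 59.9
finger_force: 0.0
clock: 8.15
eef_pos: [480.1, -353.4, 105.2]
eef_rot: [-3.141, 0.0, 0.649]
wrist_force: [0.8, -0.1, -0.9]
finger_gap: 60.3
finger_force: 0.0
pos [ 480.1 -353.4  105.2] rot [-3.141  0.     0.649] F [ 0.8 -0.1 -0.9] gap 60.3 t 8.15
row [-0.3 -0.2 81.2] [-0.     0.     0.009]
```

To row units: 81 mm is 4.05, 65 mm is 3.25, 0.008 rad is 0.16.

```bash
python3 nudge.py '[-0.015,0,2,0,0,0.16,-0.015,0,3.25,0,0,0.16,-0.015,0,4.05,0,0,0.16,-0.015,0,4.05,0,0,0.16,-0.015,0,4.05,0,0,0.16]' 35; python3 nudge.py '[0,0,0,0,0,0,0,0,0,0,0,0,0,0,0,0,0,0,0,0,0,0,0,0,0,0,0,0,0,0]' 0 10
python3 - <<'E'
from cell import manip
import cv2
from fit import *
p=manip.camera("scene")[0][:,:,::-1].copy(); cv2.imwrite("pics/scene3.png",p)
s=manip.read_state(); print(s["eef_pos"],s["eef_rot"],s["wrist_force"],s["finger_gap"])
def crop(im,u,v,w,h,items):
    c=cv2.resize(im[v:v+h,u:u+w],None,fx=8,fy=8,interpolation=cv2.INTER_CUBIC)
    for model,q,col in items:
        for b in model:
            uv=(proj("scene",world(b,q))-[u,v]+.5)*8-.5
            cv2.polylines(c,[cv2.convexHull(uv.astype(np.float32)).astype(np.int32)],True,col,1)
    return c
a=crop(p,276,260,50,48,[(L,[479.2,-354.6,.64,0],(0,0,255))])
t=[558.4,-56.0]
b=crop(p,244,192,50,48,[(T,t+[-.335,0],(0,255,0)),(Z,[t[0]-15.1,t[1]+5.3,-.335,6],(0,0,255))])
cv2.imwrite("pics/o3.png",np.hstack([a,b]))
E
```

```text
clock: 8.65
eef_pos: [480.3, -354.0, 25.4]
eef_rot: [3.141, -0.0, 0.639]
wrist_force: [0.1, -0.9, 0.2]
finger_gap: 34.9
finger_force: 0.0
clock: 9.15
eef_pos: [480.1, -353.8, 25.2]
eef_rot: [3.141, -0.0, 0.639]
wrist_force: [-1.4, 2.1, 5.6]
finger_gap: 11.8
finger_force: 10.0
[ 480.05916493 -353.79299338   25.19294098] [ 3.14103260e+00 -1.96356470e-04  6.38779755e-01] [-2.0446353   1.96342854  7.45195841] 12.248791609402964
```

View pics/o3.png

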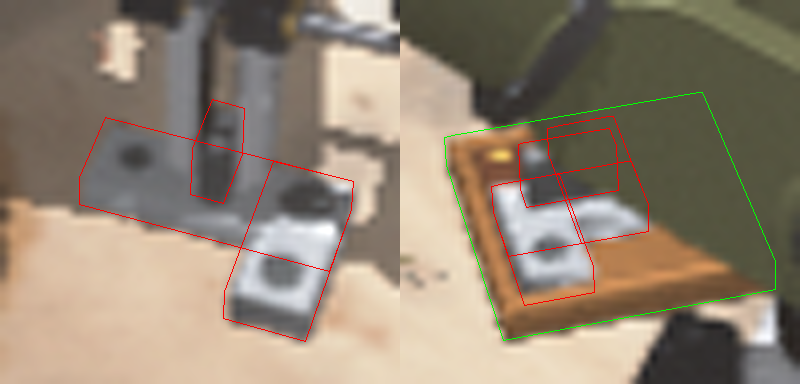

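The L block is unmoved under the fingers (the outline matches, foot at px (310,297)). The S block sits in its cells at the tray's left side. I'll let the grip settle and check the force.

To row units: -60 mm is -3, -30 mm is -1.5.

```bash
python3 nudge.py '[0,0,0,0,0,0,0,0,0,0,0,0]' 0 30; python3 nudge.py '[0,0,-1.5,0,0,0,0,0,-3,0,0,0,0,0,-3,0,0,0]'; python3 nudge.py '[0,0,0,0,0,0,0,0,0,0,0,0]'
```

```text
clock: 9.4
eef_pos: [480.1, -353.8, 25.2]
eef_rot: [3.141, -0.0, 0.639]
wrist_force: [-2.1, 1.1, 6.0]
finger_gap: 12.0
finger_force: 30.0
clock: 9.7
eef_pos: [481.2, -354.8, 88.1]
eef_rot: [3.136, -0.001, 0.639]
wrist_force: [-0.2, -0.4, -3.2]
finger_gap: 11.8
finger_force: 30.0
clock: 9.9
eef_pos: [479.2, -353.1, 82.7]
eef_rot: [-3.139, 0.001, 0.639]
wrist_force: [-0.0, 1.2, -4.3]
finger_gap: 12.2
finger_force: 30.0
```

To row units: -10 mm is -0.5, 0.6 rad is 12.

```bash
python3 nudge.py '[0,0,-0.5,0,0,3,0,0,-0.5,0,0,6,0,0,-0.5,0,0,9,0,0,-0.5,0,0,12,0,0,-0.5,0,0,15]'; python3 nudge.py '[0,0,0,0,0,3,0,0,0,0,0,4.48,0,0,0,0,0,4.48]';  python3 go.py 589.3 -64.7 86 -0.335
```

```text
clock: 10.4
eef_pos: [479.3, -353.2, 92.7]
eef_rot: [-3.14, 0.002, -0.117]
wrist_force: [0.4, 0.3, -3.3]
finger_gap: 11.6
finger_force: 30.0
clock: 10.7
eef_pos: [479.4, -353.3, 92.9]
eef_rot: [-3.141, 0.002, -0.336]
wrist_force: [-0.1, -0.0, -2.9]
finger_gap: 11.7
finger_force: 30.0
pos [ 479.4 -353.3   92.9] rot [-3.141e+00  2.000e-03 -3.360e-01] F [-0.1 -0.  -2.9] gap 11.7 t 10.7
row [   8.5 -308.7    7.2] [-0.001  0.002 -0.001]
```

```bash
python3 nudge.py '[0.05,-2.25,0,0,0,0,0.15,-4.5,0,0,0,0,0.2,-6.75,0,0,0,0,0.3,-9,0,0,0,0,0.35,-11.25,0,0,0,0]'; python3 nudge.py '[0.05,-2,0,0,0,0,0.075,-3.5,0.1,0,0,0,0.075,-4.2,0.25,0,0,0,0.075,-4.2,0.3,0,0,0,0.075,-4.2,0.3,0,0,0]';  python3 go.py 589.3 -64.7 54 -0.335
```

```text
clock: 11.2
eef_pos: [560.6, -141.7, 93.6]
eef_rot: [3.142, 0.001, -0.332]
wrist_force: [0.8, -0.2, -3.9]
finger_gap: 11.6
finger_force: 30.0
clock: 11.7
eef_pos: [589.0, -65.4, 87.8]
eef_rot: [3.141, 0.001, -0.334]
wrist_force: [-0.3, 0.3, -2.7]
finger_gap: 12.0
finger_force: 30.0
pos [589.  -65.4  87.8] rot [ 3.141e+00  1.000e-03 -3.340e-01] F [-0.3  0.3 -2.7] gap 12.0 t 11.7
row [ 0.1 -0.8 33.8] [0.001 0.001 0.001]
```

To row units: 33 mm is 1.65, 20 mm is 1.

```bash
python3 nudge.py '[0,-0.035,1,0,0,0,0,-0.035,1.65,0,0,0,0,-0.035,1.65,0,0,0,0,-0.035,1.65,0,0,0]'
python3 - <<'E'
from cell import manip
import cv2
from fit import *
s=manip.read_state(); print(s["eef_pos"],s["eef_rot"],s["wrist_force"])
p=manip.camera("scene")[0][:,:,::-1].copy(); cv2.imwrite("pics/scene4.png",p)
u,v=240,185
c=cv2.resize(p[v:v+55,u:u+60],None,fx=10,fy=10,interpolation=cv2.INTER_CUBIC)
t=[558.4,-56.0]; e=s["eef_pos"]
for model,q,col in[(T,t+[-.335,0],(0,255,0)),(Z,[t[0]-15.1,t[1]+5.3,-.335,6],(255,0,0)),(L,[e[0]-.7,e[1]-1.6,s["eef_rot"][2],e[2]-25.2],(0,0,255))]:
    for b in model:
        uv=(proj("scene",world(b,q))-[u,v]+.5)*10-.5
        cv2.polylines(c,[cv2.convexHull(uv.astype(np.float32)).astype(np.int32)],True,col,1)
cv2.imwrite("pics/o4.png",c)
E
```

```text
clock: 12.1
eef_pos: [589.7, -64.7, 55.7]
eef_rot: [3.141, 0.0, -0.336]
wrist_force: [0.3, -0.0, -2.9]
finger_gap: 11.9
finger_force: 30.0
[589.69499291 -64.67908572  55.65858795] [ 3.14146359e+00  3.24063752e-04 -3.35763044e-01] [ 0.29994286 -0.02111437 -2.92521417]
```

View pics/o4.png

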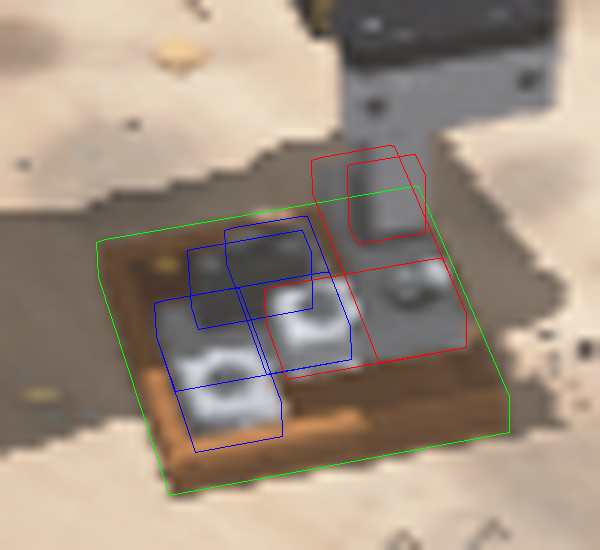

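The L block outline matches its place at px (282,215), and the S block is seated at left (265,222). Lowering in steps.

```bash
python3 nudge.py '[0.015,0,0.2,0,0,0,0.015,0,0.35,0,0,0,0.015,0,0.5,0,0,0,0.015,0,0.5,0,0,0]'; python3 nudge.py '[0,0,0.1,0,0,0,0,0,0.2,0,0,0,0,0,0.2,0,0,0]'
```

```text
clock: 12.55
eef_pos: [589.8, -64.1, 45.1]
eef_rot: [3.141, 0.001, -0.335]
wrist_force: [0.6, 0.1, -2.9]
finger_gap: 11.7
finger_force: 30.0
clock: 12.85
eef_pos: [589.9, -64.1, 41.3]
eef_rot: [3.142, 0.0, -0.335]
wrist_force: [-0.0, 0.1, -2.8]
finger_gap: 11.7
finger_force: 30.0
```

To row units: 4 mm is 0.2, 3 mm is 0.15.

```bash
python3 nudge.py '[-0.015,0.035,0.05,0,0,0,-0.015,0.035,0.15,0,0,0,-0.015,0.035,0.2,0,0,0,-0.015,0.035,0.2,0,0,0]'; python3 nudge.py '[0,0,0.1,0,0,0,0,0,0.1,0,0,0,0,0,0.1,0,0,0]'
```

```text
clock: 13.25
eef_pos: [589.5, -64.7, 37.4]
eef_rot: [3.142, 0.0, -0.335]
wrist_force: [-0.9, 0.6, -4.2]
finger_gap: 11.8
finger_force: 30.0
clock: 13.55
eef_pos: [589.6, -64.7, 35.5]
eef_rot: [-3.142, 0.0, -0.335]
wrist_force: [0.3, 0.1, -3.5]
finger_gap: 11.9
finger_force: 30.0
```

No resistance, so on down to the floor (TCP about 31).

To row units: 4.5 mm is 0.225, 4 mm is 0.2.

```bash
python3 nudge.py '[0,0,0.1,0,0,0,0,0,0.2,0,0,0,0,0,0.225,0,0,0,0,0,0.225,0,0,0]'; python3 nudge.py '[0,0,0,0,0,0,0,0,0,0,0,0,0,0,0,0,0,0,0,0,0,0,0,0]' 40;  python3 nudge.py '[0,0,-1.5,0,0,0,0,0,-3.75,0,0,0,0,0,-5,0,0,0]'; python3 nudge.py '[0,-2.5,-2,0,0,0,0,-5,-4,0,0,0,0,-7.5,-4,0,0,0,0,-10,-4,0,0,0,0,-10,-4,0,0,0]'
```

```text
clock: 13.95
eef_pos: [589.7, -64.7, 31.2]
eef_rot: [-3.142, -0.0, -0.335]
wrist_force: [-0.2, -0.9, -0.3]
finger_gap: 11.7
finger_force: 30.0
clock: 14.35
eef_pos: [589.6, -64.7, 31.1]
eef_rot: [-3.142, -0.0, -0.335]
wrist_force: [-0.5, -0.2, 0.1]
finger_gap: 38.7
finger_force: 0.0
clock: 14.65
eef_pos: [590.3, -64.8, 134.3]
eef_rot: [-3.141, -0.003, -0.335]
wrist_force: [0.6, 0.3, 0.7]
finger_gap: 40.4
finger_force: 0.0
clock: 15.15
eef_pos: [655.8, 127.9, 211.5]
eef_rot: [-3.141, -0.001, -0.333]
wrist_force: [-0.6, -0.1, -0.5]
finger_gap: 39.7
finger_force: 0.0
```

Run:
```python
from cell import manip
import cv2
from fit import *
p,d=manip.camera("scene"); p=p[:,:,::-1].copy(); q,dt=manip.camera("top"); q=q[:,:,::-1].copy()
def ov(im,n,u,v,t):
    c=cv2.resize(im[v:v+56,u:u+56],None,fx=7,fy=7,interpolation=cv2.INTER_CUBIC)
    a=-.335;X=np.array([np.cos(a),np.sin(a)])
    for model,o,z,col in[(T,0,0,(0,255,0)),(Z,-16,6,(255,0,0)),(L,32,6,(0,0,255))]:
        xy=np.array(t)+X*o
        for b in model:
            uv=(proj(n,world(b,[*xy,a,z]))-[u,v]+.5)*7-.5
            cv2.polylines(c,[cv2.convexHull(uv.astype(np.float32)).astype(np.int32)],True,col,1)
    return c
cv2.imwrite("pics/o5.png",np.hstack([ov(p,"scene",242,188,[558.4,-56]),ov(q,"top",252,192,[559.7,-52.3])]))
```

View pics/o5.png

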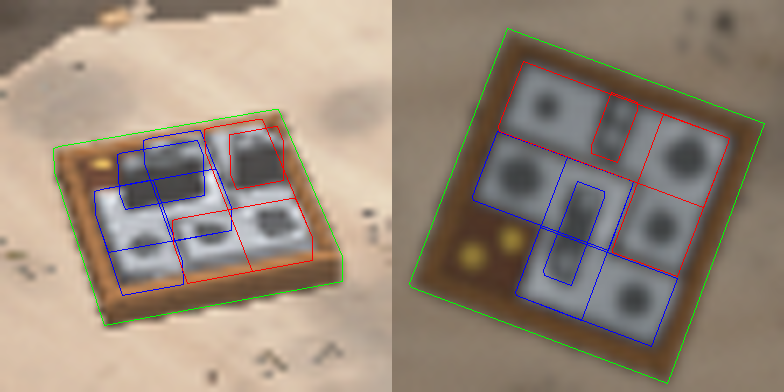

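Both views show the two blocks interlocked and flush inside the tray walls around the dark corner, at (270,216) in the scene view. The arm is clear. Handing in.

```bash
python3 -c "
from cell import manip
print(manip.sign_off())"
```

```text
the job is handed in; nothing more can be done
None
```

Both steel blocks are let go of in the die tray, flat on the floor and interlocked round the dark corner block. The last pictures from both cameras show this; the arm was clear and I handed the job in at about 15 s, with no verdict returned.

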